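# Load the paint tray with the plugged covers

## Robot

A 6-joint arm with a two-finger parallel gripper is mounted at the origin on the work surface. World frame = base frame: x ahead of the robot, y to its left, z up, the work surface at z = 0. Lengths are in mm, angles in rad, forces in N, time in s.
With the tool pointing down it reaches from about 275 to 850 mm from the base axis. Payload 5.2 kg.
Tool frame: the origin (TCP) lies on the centre line of the jaws, within the pads' length; the fingertips stand 11 mm ahead of it and the grasp point (between the pads) lies 8 mm behind it; z points along the fingers, y is the line along which they close (so a half turn about z gives the same grasp; the last joint's range is limited). The gripper opens to 85 mm and grips with 20 to 120 N. Pads are 22 mm wide; open, the fingers measure 114 mm over their backs; the gripper's body (76 mm by 85 mm) begins 54 mm behind the grasp point. The pads swing forward as they close: fully open they stand 13 mm farther back than shut.
Start: joints at [-1.37, 0.259, 1.535, -0, 1.348, -0.203], TCP at [216.124, -505.762, 242.31] pointing down, gripper open.
Joint ranges: [-3.14, 3.14], [-0.91, 2.08], [0.19, 2.58], [-1.22, 4.36], [0.22, 2.71], [-3.12, 3.12]. Speed limits (rad/s): [2.57, 2.57, 3.14, 3.14, 3.14, 3.14].

## Interface

Orientations are given as a rotation vector (axis times angle).
In Python, from workcell import robot gives the robot as it stands.
- The arm moves only by the tool move_arm, never from a script. Its arguments are lists of equal length, an entry for each row: "delta_pos": the shift along the world's x, y, z in units of 300 mm (1.0 is 300 mm), a list of three; "delta_rot": the turn, a rotation vector about the world's x, y, z in units of pi rad (1.0 is pi rad), a list of three; "jaw": the finger opening in mm, from 0 to 85.4. A call has 1 to 12 rows; each row is the pose to reach, as a shift and turn from the pose commanded when the call began, turning the shorter way round; what a row does not reach only later rows make up. A row lasts 1/8 s, in which the tool goes at most 62.5 mm and 10.7 degrees, less where a joint would pass 70% of its speed; a pose out of reach is approached as far as the arm can. A call with a number of a shift or a turn outside -1 to 1 is refused whole. A call with a gripper value outside its range is refused whole. The fingers move at their own pace and stop on an object; "grip_force" is the grip in N (left out, the last holds). Time passes only in rows, so rows that repeat a pose let the fingers close. It gives the time, the measured TCP pose, the force, the opening and the grip force at its end, in the units of the state.
- robot.sense(): the state, without advancing time (a new reading comes with each control period).
- robot.camera(name): name is "scene" or "top" or "wrist"; returns a dict with "frame" (400x640x3 uint8, blue, green, red), "z_map" (400x640 float32, mm along the optical axis (not along the pixel's ray), 0 where there is no reading), "fx", "fy", "cx", "cy" (pixels), "k1" (the pictures are not rectified: a ray, as slopes to the right and down, at radius r is drawn at 1 + k1 r^2 times it, then the intrinsics apply), "R" (3x3) and "t" (3): a world point X has camera coordinates R X + t; the wrist camera has in their place "tool_from_camera" (4x4, takes a point from camera to tool coordinates, whose origin is the TCP and whose axes are the flange's). Camera axes: x right, y down, z forward; pixel columns grow to the right and rows downward; lengths in mm; the calibration is good to about 2 mm. A picture is of the moment at which its call begins: read the wrist's pose just before it.
- robot.close_job(): hands the job in; it is judged then, once.
The state is a dict: "time_s": time; "joint_positions": joint angles; "joint_velocities": joint speeds; "tau": joint torques, N m; "tcp_pos": TCP position; "tool_rot": TCP orientation; "contact_force": force on the tool from outside, world axes, zero at the start; "moment": the same for the moment, N m; "finger_gap": opening from 0.0 (shut) to 1.0 (fully open); "finger_force": force on a finger pad.
Only numpy, scipy, OpenCV 4.12 (cv2) and the standard library are available. Lean on these libraries where they do the work, as an engineer would, in place of code of your own. Each camera call takes 0.05 s, during which the arm holds its last target. There are 200 camera calls.

## Task

Load the grey covers that are ready for painting into the white tray: the ones with red, blue and yellow plugs, each lying flat in the pocket with the mat of its own colour. The yellow-plugged one is still in the sanding fixture: lift the hold-down bar, leave it standing open, and slide the cover out towards the bar's grip end before lifting it. The covers with black plugs or with no plugs are not ready: leave them where they are.

Things in the scene. Friction and masses are not known exactly. Their poses are not given: they have to be found in the camera images.
- cover_red: Red-plugged grey cover, about 160 g: flange 60 (x) x 100 (y) x 5 mm, on it a boss 40 (x) x 84 (y) mm with upright sides, flat top 40 mm above the underside. Origin: centre of the underside; z up, y along its length; a half turn makes no difference. Two red plugs (18 mm across, 8 mm tall) on top, 28 mm either side of the middle along y. Flat on the bench.
- cover_blue: Blue-plugged grey cover, about 160 g: flange 60 (x) x 100 (y) x 5 mm, on it a boss 40 (x) x 84 (y) mm with upright sides, flat top 40 mm above the underside. Origin: centre of the underside; z up, y along its length; a half turn makes no difference. Two blue plugs (18 mm across, 8 mm tall) on top, 28 mm either side of the middle along y. Flat on the bench.
- cover_yellow: Cover like the red one, with yellow plugs. Starts clamped in the fixture, on its 8 mm base plate, its length along the hinge axis. On its hinge side two fixed lips, 25 to 45 mm either side of its middle (along y), reach 6 mm over its flange, tops 19 mm above the bench: draw it level 20 mm or more away from the hinge before lifting. Rails 18 mm high at its ends (3 mm play).
- cover_black: Cover like the red one, but with black plugs: not ready, does not belong in the tray. Flat on the bench.
- cover_bare: Cover like the red one, but without plugs, two flat dark holes on its top: not ready, does not belong in the tray. Flat on the bench.
- bar (a joint): Angle of the hinged hold-down bar, rad: about 0 when down over the yellow cover, grows as its grip is lifted, up to 2.1 (1.57 is upright). Stiff friction hinge: it stays where it is left; lifting takes about 3 N. Bar 24 mm wide; hinge cheeks 64 mm high, from 73 mm off the yellow cover's middle; the nose under it points at the cover when upright: lean it back (1.85) to give the gripper room.
- bar_grip (a point): Middle of the orange grip on the bar's free end: 44 mm along the bar, 26 wide, 20 high, 54 mm above the bench when down, sides free. x points along the bar to the hinge axis, 150 mm away (also 54 mm above the bench); y along that axis; z out of the bar's top. The yellow cover is centred 65 mm along +x; a nose under the bar blocks its way out while the bar is down.
- pad_red: Red mat 76 (x) x 116 (y) x 4 mm, the floor of one of three pockets of a white tray; all fixed. Origin: centre of its underside, 4 mm above the bench; z up, y along the pocket. Pocket 80 (x) x 120 (y) mm inside, walls 4 mm thick, ending 16 mm above the bench. The pockets lie side by side along x, 84 mm apart; which colour is where varies.
- pad_blue: Blue mat 76 (x) x 116 (y) x 4 mm, the floor of one of three pockets of a white tray; all fixed. Origin: centre of its underside, 4 mm above the bench; z up, y along the pocket. Pocket 80 (x) x 120 (y) mm inside, walls 4 mm thick, ending 16 mm above the bench. The pockets lie side by side along x, 84 mm apart; which colour is where varies.
- pad_yellow: Yellow mat 76 (x) x 116 (y) x 4 mm, the floor of one of three pockets of a white tray; all fixed. Origin: centre of its underside, 4 mm above the bench; z up, y along the pocket. Pocket 80 (x) x 120 (y) mm inside, walls 4 mm thick, ending 16 mm above the bench. The pockets lie side by side along x, 84 mm apart; which colour is where varies.
Things that resemble listed ones, but are neither listed nor needed, are in the scene too. Several things have the shape of the pad_red; the one meant has the colours described above. Leave any green or purple look-alike of the cover_red alone.

How it is judged:
By the outcome, as a careful person would: the job done as asked, in the order asked, and still so for the second after the job is handed in, with the robot touching nothing.
It also fails if it takes over 104 s, if anything falls off the work surface, if the arm or the gripper's body presses on something with over 40 N, if the wrist force passes 120 N, or if a joint passes its speed limit or range.

## Working session

There is one attempt and no reset: what is moved stays moved. The work goes in short steps, Python scripts to look and compute and a tool call to move; the robot and the scene stay as the last step left them, time stands still between calls to the robot, and variables do not carry over. Pictures are saved under pics/ and viewed, at most 14 in all, crops included, and the job is handed in when it is done.

Besides the shell and the picture viewer there is one more tool, called after ">>>" as name(argument=value, ...), one argument or row to a line, values as JSON. move_arm: Moves the arm, as the interface text tells. Its arguments: {"type":"object","properties":{"delta_pos":{"type":"array","items":{"type":"array","items":{"type":"number","minimum":-1,"maximum":1}}},"delta_rot":{"type":"array","items":{"type":"array","items":{"type":"number","minimum":-1,"maximum":1}}},"jaw":{"type":"array","items":{"type":"number"}},"grip_force":{"type":"number"}},"required":["delta_pos","delta_rot","jaw"]}

```bash
ls; mkdir -p pics; cat > h.py <<'E'
import numpy as np, cv2
from workcell import robot
def shot(n):
    s=robot.sense(); c=robot.camera(n)
    if n=="wrist":
        T=np.eye(4); T[:3,:3]=cv2.Rodrigues(np.array(s["tool_rot"],float))[0]; T[:3,3]=s["tcp_pos"]
        M=T@np.array(c["tool_from_camera"]); c["Rc"]=M[:3,:3]; c["o"]=M[:3,3]
    else:
        R=np.array(c["R"]); c["Rc"]=R.T; c["o"]=-R.T@np.array(c["t"])
    return c
def rays(c,px):
    px=np.array(px,float).reshape(-1,2)
    d=np.stack([(px[:,0]-c["cx"])/c["fx"],(px[:,1]-c["cy"])/c["fy"]],1)
    u=d.copy()
    for _ in range(10): u=d/(1+c["k1"]*(u**2).sum(1,keepdims=True))
    return np.c_[u,np.ones(len(u))]
def onplane(c,px,z):
    r=rays(c,px)@c["Rc"].T
    return c["o"]+r*((z-c["o"][2])/r[:,2])[:,None]
def world(c,px):
    p=np.array(px,int).reshape(-1,2); r=rays(c,p)*c["z_map"][p[:,1],p[:,0]][:,None]
    return r@c["Rc"].T+c["o"]
def cloud(c):
    v,u=np.mgrid[0:400,0:640]; P=world(c,np.c_[u.ravel(),v.ravel()]).reshape(400,640,3)
    P[c["z_map"]==0]=np.nan; return P
E
python3 - <<'E'
from h import *
for n in ("top","scene"):
    c=shot(n); cv2.imwrite(f"pics/{n}0.png",c["frame"]); print(n,c["o"].round(),c["fx"],c["k1"],(c["z_map"]>0).mean())
print(robot.sense())
E
```

```text
pics
top [ 300.  -45. 1387.] 487.4128128178347 -0.12178469160262995 0.99600390625
scene [ 937. -286.  887.] 410.88669397830193 0.03652356650319603 0.995921875
{'time_s': 0.1, 'joint_positions': array([-1.36980890e+00,  2.59259740e-01,  1.53596794e+00, -2.86286105e-05,
        1.34799111e+00, -2.02756223e-01]), 'joint_velocities': array([-0.00065338, -0.00085426, -0.00270333,  0.00125527, -0.00204536,
        0.00051751]), 'tau': array([ 3.42808096e-03, -4.46968174e+01, -2.91245556e+01, -3.99748944e-05,
        6.34512035e-03,  5.04816558e-05]), 'tcp_pos': array([ 216.01770917, -505.31139648,  241.56568073]), 'tool_rot': array([-3.07620115e+00, -6.29584019e-01,  4.15694538e-05]), 'contact_force': array([-0.11339309,  0.0780586 ,  0.98678662]), 'moment': array([0.00803043, 0.0464917 , 0.03942657]), 'finger_force': 0.0, 'finger_gap': 0.9987046663281677}
```

View pics/top0.png

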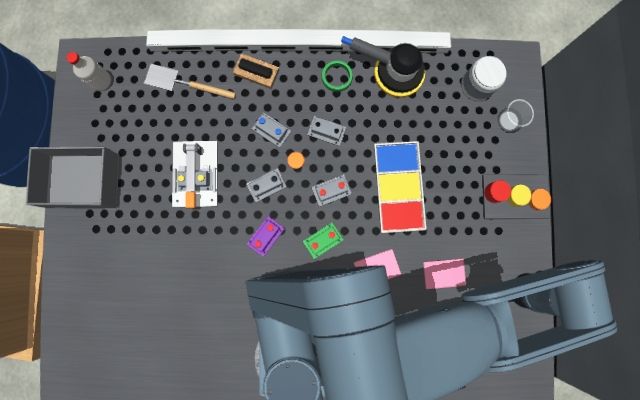

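View pics/scene0.png

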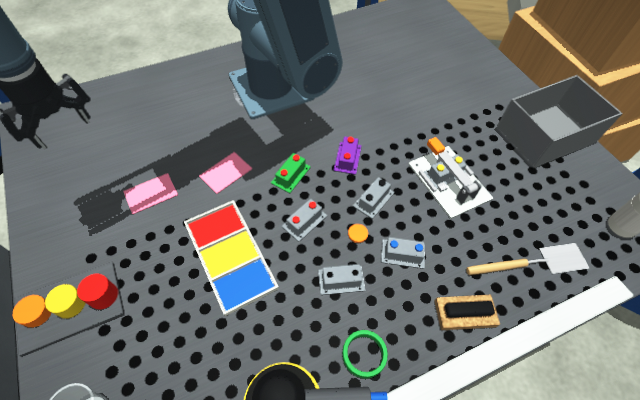

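The top view shows several things that could be confused.
- **Red:** the grey red-plugged cover is at (331,190). Its look-alikes are purple (265,236) and green (323,240), both with red plugs.
- **Blue:** the blue-plugged grey cover is at (271,128).
- **Not ready:** the dark-topped covers are at (327,130) and (266,185).
- **Yellow:** it is in the fixture at (193,178), with the orange grip at (190,200). The orange disc at (295,160) is not part of it.
- **Mats:** blue (398,157), yellow (400,187) and red (403,217). The red and yellow round tins at (500–540,195) and the pink squares are not mats.

Next I'll measure these and check the choice in a crop.

```bash
cat >> h.py <<'E'
def mask(c,col):
    h=cv2.cvtColor(c["frame"],cv2.COLOR_BGR2HSV); H,S,V=[h[...,i].astype(int) for i in range(3)]
    ok=(S>130)&(V>90)
    m={"red":(H<6)|(H>174),"orange":(H>=8)&(H<19),"yellow":(H>=21)&(H<34),"blue":(H>100)&(H<120)}[col]
    return (ok&m).astype(np.uint8)
def blobs(c,col,roi,amin=6):
    x0,y0,x1,y1=roi; m=np.zeros((400,640),np.uint8); m[y0:y1,x0:x1]=mask(c,col)[y0:y1,x0:x1]
    n,l,st,ce=cv2.connectedComponentsWithStats(m)
    return [(ce[i],st[i,4],l==i) for i in range(1,n) if st[i,4]>=amin]
def plugs(c,col,roi,z):
    b=sorted(blobs(c,col,roi),key=lambda b:-b[1])[:2]; P=onplane(c,[q[0] for q in b],z)
    d=P[1]-P[0]; return P.mean(0),np.degrees(np.arctan2(d[1],d[0]))%180,np.linalg.norm(d),[q[1] for q in b]
def rect(c,m,z):
    k=max(cv2.findContours(m.astype(np.uint8),cv2.RETR_EXTERNAL,cv2.CHAIN_APPROX_NONE)[0],key=len)
    P=onplane(c,k.reshape(-1,2),z)[:,:2].astype(np.float32); (ctr,sz,a)=cv2.minAreaRect(P)
    bp=cv2.boxPoints((ctr,sz,a)); e=[bp[1]-bp[0],bp[2]-bp[1]]; e=max(e,key=np.linalg.norm)
    return np.round(ctr,1),np.round(sz,1),np.degrees(np.arctan2(e[1],e[0]))%180
E
python3 - <<'E'
from h import *
c=shot("top"); s=shot("scene")
print("top")
print("red",plugs(c,"red",(310,172,352,207),48)); print("blue",plugs(c,"blue",(250,110,292,147),48))
print("yel",plugs(c,"yellow",(172,160,218,195),56))
b=max(blobs(c,"orange",(172,185,218,212)),key=lambda b:b[1]); print("grip",b[0],b[1],rect(c,b[2],64))
for col in("red","yellow","blue"):
    b=max(blobs(c,col,(370,135,430,235)),key=lambda b:b[1]); print(col,b[0],rect(c,b[2],8))
print("scene")
print("red",plugs(s,"red",(280,190,330,240),48)); print("blue",plugs(s,"blue",(380,230,430,270),48))
print("yel",plugs(s,"yellow",(425,150,470,175),56))
b=max(blobs(s,"orange",(425,130,447,158)),key=lambda b:b[1]); print("grip",b[0],b[1],rect(s,b[2],60))
for col in("red","yellow","blue"):
    b=max(blobs(s,col,(180,195,280,315)),key=lambda b:b[1]); print(col,b[0],rect(s,b[2],8))
cv2.imwrite("pics/crop.png",cv2.resize(np.hstack([c["frame"][105:260,165:435]]),None,fx=2.9,fy=2.9,interpolation=cv2.INTER_CUBIC))
E
```

```text
top
red (array([475.12870714, -97.4446837 ,  48.        ]), np.float64(112.11069588034876), np.float64(55.774690675710296), [np.int32(27), np.int32(27)])
blue (array([651.7601054 ,  77.44064277,  48.        ]), np.float64(56.37030788422804), np.float64(55.805214640097496), [np.int32(28), np.int32(24)])
yel (array([502.00230655, 294.60922987,  56.        ]), np.float64(91.71630131984229), np.float64(56.17091335109577), [np.int32(29), np.int32(28)])
grip [190.        199.6056338] 142 (array([439.9, 292.2]), array([41.9, 22.3]), np.float32(1.8084521))
red [401.78932039 215.36116505] (array([ 403.3, -299.4]), array([ 74. , 115.5]), np.float32(94.24284))
yellow [399.42871287 186.27920792] (array([ 487.6, -293.6]), array([ 75. , 115.1]), np.float32(93.846954))
blue [396.82995951 157.56477733] (array([ 571.1, -287.6]), array([ 74. , 114.8]), np.float32(94.07554))
scene
red (array([476.70859321, -99.34152383,  48.        ]), np.float64(111.8091495656057), np.float64(55.55642358822407), [np.int32(39), np.int32(37)])
blue (array([652.70392341,  75.16777311,  48.        ]), np.float64(56.491931424982916), np.float64(55.87199759294042), [np.int32(47), np.int32(46)])
yel (array([503.5879422 , 291.28586713,  56.        ]), np.float64(91.86209785491693), np.float64(56.99755340469687), [np.int32(38), np.int32(34)])
grip [434.60714286 146.45535714] 112 (array([441. , 289.5]), array([49.5, 37.4]), np.float32(1.8602719))
red [215.26261009 225.51481185] (array([ 400.2, -300.1]), array([ 72.1, 115.6]), np.float32(93.990524))
yellow [228.52974108 253.55283415] (array([ 484.3, -294. ]), array([ 73.2, 115.5]), np.float32(94.15953))
blue [243.00309598 284.24582043] (array([ 568.9, -288.4]), array([ 73.1, 115.8]), np.float32(93.76596))
```

View pics/crop.png

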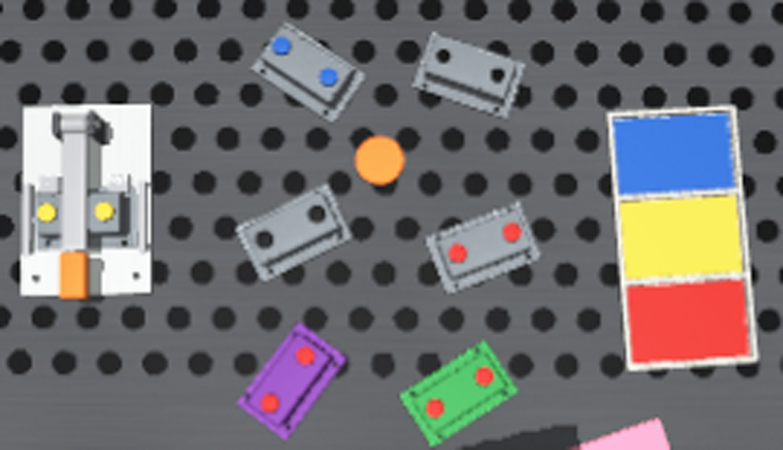

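The crop confirms the choice: grey red-plugged cover right of centre at (485,245), blue-plugged one at (307,65), and black or empty holes on the other two. Measured sizes also fit: plug spacing 55.8 against 56, mats 75x115, pockets 84 apart. I'm going to the red cover.

>>> move_arm(
  delta_pos=[
    [0.433, 0.68, 0],
    [0.433, 0.68, 0],
    [0.433, 0.68, 0],
    [0.433, 0.68, 0],
    [0.433, 0.68, 0],
    [0.433, 0.68, 0],
    [0.433, 0.68, 0],
    [0.433, 0.68, 0],
    [0.433, 0.68, 0],
    [0.433, 0.68, 0],
  ],
  delta_rot=[
    [0, 0, 0.494],
    [0, 0, 0.494],
    [0, 0, 0.494],
    [0, 0, 0.494],
    [0, 0, 0.494],
    [0, 0, 0.494],
    [0, 0, 0.494],
    [0, 0, 0.494],
    [0, 0, 0.494],
    [0, 0, 0.494],
  ],
  jaw=[85, 85, 85, 85, 85, 85, 85, 85, 85, 85],
)

```text
time_s: 1.45
tcp_pos: [345.9, -301.7, 242.2]
tool_rot: [-1.756, -2.605, -0.0]
contact_force: [-0.2, 0.6, -0.7]
finger_gap: 0.997
finger_force: 0.0
```

>>> move_arm(
  delta_pos=[
    [0.433, 0.68, -0.2],
    [0.433, 0.68, -0.2],
    [0.433, 0.68, -0.2],
    [0.433, 0.68, -0.2],
    [0.433, 0.68, -0.2],
    [0.433, 0.68, -0.2],
  ],
  delta_rot=[
    [0, 0, 0],
    [0, 0, 0],
    [0, 0, 0],
    [0, 0, 0],
    [0, 0, 0],
    [0, 0, 0],
  ],
  jaw=[85, 85, 85, 85, 85, 85],
)

```text
time_s: 2.2
tcp_pos: [475.8, -97.8, 182.3]
tool_rot: [-1.755, -2.606, 0.001]
contact_force: [-0.5, -0.7, 0.3]
finger_gap: 0.992
finger_force: 0.0
```

```bash
cat >> h.py <<'E'
def st():
    s=robot.sense(); R=cv2.Rodrigues(np.array(s["tool_rot"],float))[0]
    print("t",round(s["time_s"],2),"tcp",s["tcp_pos"].round(1),"jaw yaw",np.degrees(np.arctan2(R[1,1],R[0,1])).round(1),"zax",R[:,2].round(3),"F",s["contact_force"].round(1),"gap",round(s["finger_gap"]*85.4,1),"ff",round(s["finger_force"],1),"j",s["joint_positions"].round(2))
E
python3 - <<'E'
from h import *
st(); c=shot("wrist"); cv2.imwrite("pics/w1.png",c["frame"])
for b in blobs(c,"red",(0,0,640,400),100): print(b[0],b[1],onplane(c,b[0],48).round(1), world(c,b[0]).round(1))
E
```

```text
t 2.2 tcp [475.8 -97.8 182.3] jaw yaw 22.1 zax [-0.001 -0.    -1.   ] F [-0.5 -0.7  0.3] gap 84.7 ff 0.0 j [-0.43  0.2   1.77 -0.    1.17 -0.82]
[178.96130952  83.26190476] 336 [[318.5 -51.   48. ]] [[317.9 -51.1  48.6]]
[197.21649485 144.7628866 ] 291 [[348.6 -97.2  48. ]] [[348.5 -96.5  48.7]]
[322.74031008 166.15503876] 258 [[464.8 -72.1  48. ]] [[464.1 -72.3  47.4]]
[322.20600858 221.22317597] 233 [[ 485.  -123.4   48. ]] [[ 484.7 -123.2   48.1]]
[191.82113821 271.49593496] 123 [[ 377.6 -228.8   48. ]] [[ 365.7 -258.3    7.7]]
[237.16007533 304.71939736] 531 [[ 434.8 -249.8   48. ]] [[ 432.2 -281.8    7.6]]
```

View pics/w1.png

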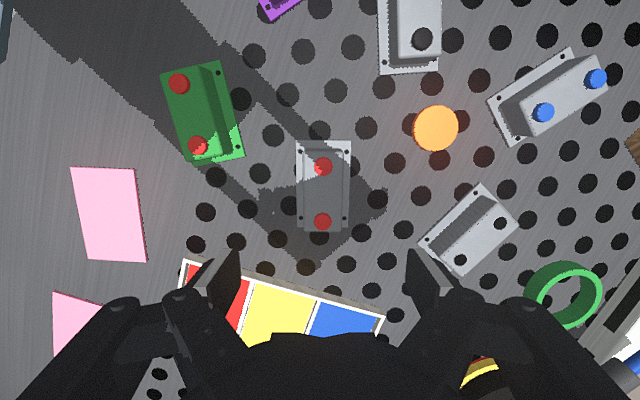

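The wrist view shows the red cover in the middle, with plugs at (323,166) and (322,221). That puts its centre at (475,-98) and yaw at 111.5°, which matches. Descending to grip.

>>> move_arm(
  delta_pos=[
    [-0.003, 0, -0.2],
    [-0.003, 0, -0.35],
    [-0.003, 0, -0.45],
    [-0.003, 0, -0.537],
    [-0.003, 0, -0.537],
    [-0.003, 0, -0.537],
    [-0.003, 0, -0.537],
    [-0.003, 0, -0.537],
    [-0.003, 0, -0.537],
    [-0.003, 0, -0.537],
  ],
  delta_rot=[
    [0, 0, 0],
    [0, 0, 0],
    [0, 0, 0],
    [0, 0, 0],
    [0, 0, 0],
    [0, 0, 0],
    [0, 0, 0],
    [0, 0, 0],
    [0, 0, 0],
    [0, 0, 0],
  ],
  jaw=[85, 85, 85, 85, 85, 30, 30, 30, 30, 30],
  grip_force=50,
)

```text
time_s: 3.5
tcp_pos: [475.9, -98.4, 22.6]
tool_rot: [1.754, 2.603, 0.0]
contact_force: [-1.7, -1.8, 6.7]
finger_gap: 0.462
finger_force: 51.6
```

>>> move_arm(
  delta_pos=[
    [0, 0, 0.15],
    [0, 0, 0.3],
    [-0.06, -0.168, 0.3],
    [-0.122, -0.337, 0.3],
    [-0.182, -0.505, 0.3],
    [-0.243, -0.673, 0.3],
    [-0.243, -0.673, 0.3],
    [-0.243, -0.673, 0.2],
    [-0.243, -0.673, 0.1],
    [-0.243, -0.673, 0.05],
    [-0.243, -0.673, 0.034],
    [-0.243, -0.673, 0.034],
  ],
  delta_rot=[
    [0, 0, 0],
    [0, 0, 0],
    [0, 0, -0.03],
    [0, 0, -0.06],
    [0, 0, -0.1],
    [0, 0, -0.1],
    [0, 0, -0.1],
    [0, 0, -0.1],
    [0, 0, -0.1],
    [0, 0, -0.1],
    [0, 0, -0.1],
    [0, 0, -0.1],
  ],
  jaw=[30, 30, 30, 30, 30, 30, 30, 30, 30, 30, 30, 30],
)

```text
time_s: 5.0
tcp_pos: [402.6, -299.6, 31.9]
tool_rot: [2.14, 2.299, -0.0]
contact_force: [0.0, -0.7, -1.5]
finger_gap: 0.465
finger_force: 51.4
```

```bash
python3 - <<'E'
from h import *
st()
E
```

```text
t 5.0 tcp [ 402.6 -299.6   31.9] jaw yaw 4.1 zax [ 0. -0. -1.] F [ 0.  -0.7 -1.5] gap 39.7 ff 51.4 j [-0.86  0.42  1.9   0.    0.82 -0.93]
```

>>> move_arm(
  delta_pos=[
    [0, 0, -0.005],
    [0, 0, -0.005],
    [0, 0, -0.005],
    [0, 0, -0.005],
    [0, 0, 0.15],
    [0, 0, 0.35],
    [0, 0, 0.5],
    [0.1, 0.15, 0.5],
    [0.2, 0.3, 0.5],
    [0.3, 0.45, 0.5],
    [0.4, 0.6, 0.5],
    [0.4, 0.6, 0.5],
  ],
  delta_rot=[
    [0, 0, 0],
    [0, 0, 0],
    [0, 0, 0],
    [0, 0, 0],
    [0, 0, 0],
    [0, 0, 0],
    [0, 0, 0],
    [0, 0, -0.05],
    [0, 0, -0.1],
    [0, 0, -0.15],
    [0, 0, -0.209],
    [0, 0, -0.209],
  ],
  jaw=[40, 62, 62, 62, 62, 62, 85, 85, 85, 85, 85, 85],
)

```text
time_s: 6.5
tcp_pos: [523.3, -116.8, 181.4]
tool_rot: [-2.766, -1.489, -0.001]
contact_force: [-0.7, -0.8, 0.0]
finger_gap: 0.994
finger_force: 0.0
```

>>> move_arm(
  delta_pos=[
    [0.12, 0.18, 0],
    [0.25, 0.38, 0],
    [0.35, 0.52, 0],
    [0.433, 0.653, 0],
    [0.433, 0.653, 0],
    [0.433, 0.653, 0],
  ],
  delta_rot=[
    [0, 0, 0],
    [0, 0, 0],
    [0, 0, 0],
    [0, 0, 0],
    [0, 0, 0],
    [0, 0, 0],
  ],
  jaw=[85, 85, 85, 85, 85, 85],
)

```text
time_s: 7.25
tcp_pos: [651.4, 74.9, 181.0]
tool_rot: [2.768, 1.486, -0.003]
contact_force: [-0.6, -0.2, -0.3]
finger_gap: 0.993
finger_force: 0.0
```

```bash
python3 - <<'E'
from h import *
st(); c=shot("wrist")
for b in blobs(c,"blue",(0,0,640,400),100): print(b[0],b[1],onplane(c,b[0],48).round(1), world(c,b[0]).round(1))
c=shot("top"); cv2.imwrite("pics/t1.png",cv2.resize(c["frame"][100:260,160:440],None,fx=2.8,fy=2.8,interpolation=cv2.INTER_CUBIC))
E
```

```text
t 7.25 tcp [651.4  74.9 181. ] jaw yaw -33.5 zax [-0.001 -0.001 -1.   ] F [-0.6 -0.2 -0.3] gap 84.8 ff 0.0 j [-0.05  0.49  1.34 -0.    1.31  0.53]
[322.41269841 163.5       ] 252 [[668.1 100.4  48. ]] [[690.7 133.4 312.4]]
[322.38139535 219.64651163] 215 [[637.3  53.9  48. ]] [[637.3  54.7  48. ]]
```

View pics/t1.png

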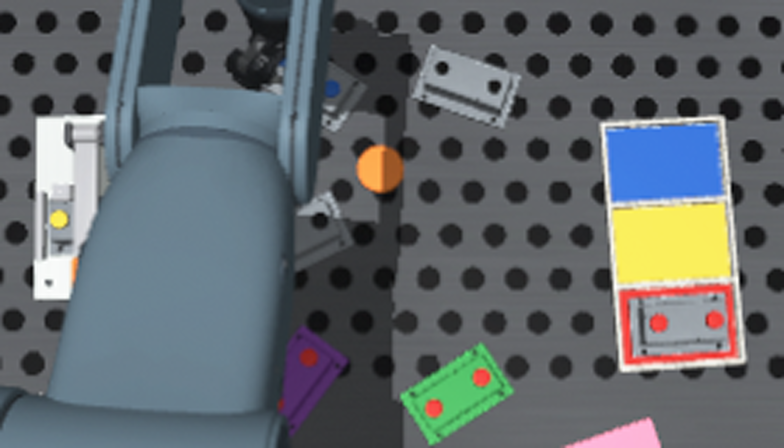

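The picture shows the red cover lying inside the red mat at (683,323). The wrist view puts the blue centre at (652.7,77.1), yaw 56.5°. Gripping it.

>>> move_arm(
  delta_pos=[
    [0.002, 0.003, -0.2],
    [0.002, 0.003, -0.35],
    [0.002, 0.003, -0.45],
    [0.002, 0.003, -0.53],
    [0.002, 0.003, -0.53],
    [0.002, 0.003, -0.53],
    [0.002, 0.003, -0.53],
    [0.002, 0.003, -0.53],
    [0.002, 0.003, -0.53],
    [0.002, 0.003, -0.53],
  ],
  delta_rot=[
    [0, 0, 0],
    [0, 0, 0],
    [0, 0, 0],
    [0, 0, 0],
    [0, 0, 0],
    [0, 0, 0],
    [0, 0, 0],
    [0, 0, 0],
    [0, 0, 0],
    [0, 0, 0],
  ],
  jaw=[85, 85, 85, 85, 85, 30, 30, 30, 30, 30],
)

```text
time_s: 8.6
tcp_pos: [653.6, 77.0, 24.1]
tool_rot: [2.767, 1.485, 0.003]
contact_force: [-0.7, -0.6, 6.0]
finger_gap: 0.458
finger_force: 52.3
```

```bash
python3 -c "
from h import *
st()"
```

```text
t 8.6 tcp [653.6  77.   24.1] jaw yaw -33.6 zax [ 0.003 -0.    -1.   ] F [-0.7 -0.6  6. ] gap 39.1 ff 52.3 j [-0.05  0.65  1.49 -0.    1.    0.53]
```

>>> move_arm(
  delta_pos=[
    [0, 0, 0.15],
    [0, 0, 0.3],
    [-0.03, -0.15, 0.3],
    [-0.06, -0.33, 0.3],
    [-0.09, -0.5, 0.3],
    [-0.12, -0.68, 0.3],
    [-0.15, -0.85, 0.3],
    [-0.15, -0.9, 0.3],
    [-0.15, -0.9, 0.3],
  ],
  delta_rot=[
    [0, 0, 0],
    [0, 0, 0],
    [0, 0, 0.03],
    [0, 0, 0.07],
    [0, 0, 0.11],
    [0, 0, 0.15],
    [0, 0, 0.19],
    [0, 0, 0.209],
    [0, 0, 0.209],
  ],
  jaw=[30, 30, 30, 30, 30, 30, 30, 30, 30],
)

```text
time_s: 9.72
tcp_pos: [607.3, -194.2, 112.3]
tool_rot: [-2.145, -2.295, 0.0]
contact_force: [-0.2, 0.4, -1.7]
finger_gap: 0.455
finger_force: 51.5
```

>>> move_arm(
  delta_pos=[
    [-0.06, -0.15, 0],
    [-0.126, -0.317, 0],
    [-0.126, -0.317, 0],
    [-0.126, -0.317, -0.1],
    [-0.126, -0.317, -0.2],
    [-0.126, -0.317, -0.25],
    [-0.126, -0.317, -0.266],
    [-0.126, -0.317, -0.266],
  ],
  delta_rot=[
    [0, 0, 0],
    [0, 0, 0],
    [0, 0, 0],
    [0, 0, 0],
    [0, 0, 0],
    [0, 0, 0],
    [0, 0, 0],
    [0, 0, 0],
  ],
  jaw=[30, 30, 30, 30, 30, 30, 30, 30],
)

```text
time_s: 10.72
tcp_pos: [570.6, -287.5, 33.4]
tool_rot: [2.14, 2.299, 0.0]
contact_force: [0.4, -0.4, -1.2]
finger_gap: 0.456
finger_force: 51.4
```

```bash
python3 -c "
from h import *
st()"
```

```text
t 10.72 tcp [ 570.6 -287.5   33.4] jaw yaw 4.1 zax [ 0.001 -0.    -1.   ] F [ 0.4 -0.4 -1.2] gap 39.0 ff 51.4 j [-0.64  0.61  1.54  0.    0.99 -0.71]
```

>>> move_arm(
  delta_pos=[
    [0, 0, -0.004],
    [0, 0, -0.004],
    [0, 0, -0.004],
    [0, 0, -0.004],
    [0, 0, 0.15],
    [0, 0, 0.35],
    [0, 0, 0.5],
    [0, 0, 0.5],
  ],
  delta_rot=[
    [0, 0, 0],
    [0, 0, 0],
    [0, 0, 0],
    [0, 0, 0],
    [0, 0, 0],
    [0, 0, 0],
    [0, 0, 0],
    [0, 0, 0],
  ],
  jaw=[40, 62, 62, 62, 62, 62, 85, 85],
)

```text
time_s: 11.72
tcp_pos: [572.0, -289.6, 187.9]
tool_rot: [2.135, 2.292, 0.002]
contact_force: [-0.3, -1.0, 0.3]
finger_gap: 0.995
finger_force: 0.0
```

>>> move_arm(
  delta_pos=[
    [-0.218, 0.965, 0],
    [-0.218, 0.965, 0],
    [-0.218, 0.965, 0],
    [-0.218, 0.965, 0],
    [-0.218, 0.965, 0],
    [-0.218, 0.965, 0],
    [-0.218, 0.965, 0],
    [-0.218, 0.965, 0],
    [-0.218, 0.965, 0],
    [-0.218, 0.965, 0],
  ],
  delta_rot=[
    [0, 0, 0.487],
    [0, 0, 0.487],
    [0, 0, 0.487],
    [0, 0, 0.487],
    [0, 0, 0.487],
    [0, 0, 0.487],
    [0, 0, 0.487],
    [0, 0, 0.487],
    [0, 0, 0.487],
    [0, 0, 0.487],
  ],
  jaw=[85, 85, 85, 85, 85, 85, 85, 85, 85, 85],
)

```text
time_s: 12.98
tcp_pos: [504.1, 1.5, 182.0]
tool_rot: [0.042, -3.14, -0.0]
contact_force: [0.6, 0.4, 0.3]
finger_gap: 0.997
finger_force: 0.0
```

>>> move_arm(
  delta_pos=[
    [-0.218, 0.965, 0],
    [-0.218, 0.965, 0],
    [-0.218, 0.965, 0],
    [-0.218, 0.965, 0],
    [-0.218, 0.965, 0],
    [-0.218, 0.965, 0],
    [-0.218, 0.965, 0],
    [-0.218, 0.965, 0],
  ],
  delta_rot=[
    [0, 0, 0],
    [0, 0, 0],
    [0, 0, 0],
    [0, 0, 0],
    [0, 0, 0],
    [0, 0, 0],
    [0, 0, 0],
    [0, 0, 0],
  ],
  jaw=[85, 85, 85, 85, 85, 85, 85, 85],
)

```text
time_s: 13.98
tcp_pos: [439.4, 289.8, 182.5]
tool_rot: [0.043, -3.141, 0.001]
contact_force: [-0.6, -0.6, -0.3]
finger_gap: 0.996
finger_force: 0.0
```

```bash
python3 - <<'E'
from h import *
st(); c=shot("wrist"); cv2.imwrite("pics/w2.png",c["frame"])
b=max(blobs(c,"orange",(0,0,640,400),100),key=lambda b:b[1]); print("grip",b[0],b[1],rect(c,b[2],64),world(c,b[0]))
for b in blobs(c,"yellow",(0,0,640,400),80): print(b[0],b[1],onplane(c,b[0],56).round(1), world(c,b[0]).round(1))
t=shot("top"); print("blue",plugs(t,"blue",(250,110,292,147),48) if len(blobs(t,"blue",(250,110,292,147)))>1 else "gone")
cv2.imwrite("pics/t2.png",cv2.resize(t["frame"][120:250,340:450],None,fx=4,fy=4))
E
```

```text
t 13.97 tcp [439.4 289.8 182.5] jaw yaw 91.6 zax [-0. -0. -1.] F [-0.6 -0.6 -0.3] gap 85.0 ff 0.0 j [ 0.37  0.27  1.68 -0.    1.2  -1.23]
grip [327.06821705 198.40155039] 1290 (array([438.3, 293.2]), array([44.9, 24.4]), np.float32(1.0841466)) [[437.44565895 292.86174617  63.3381038 ]]
[ 94.28278689 273.35860656] 488 [[529.3  48.1  56. ]] [[557.2   5.8  10.5]]
blue gone
```

View pics/w2.png

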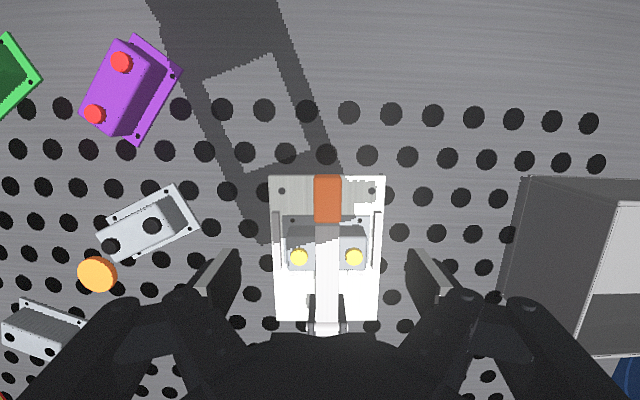

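View pics/t2.png

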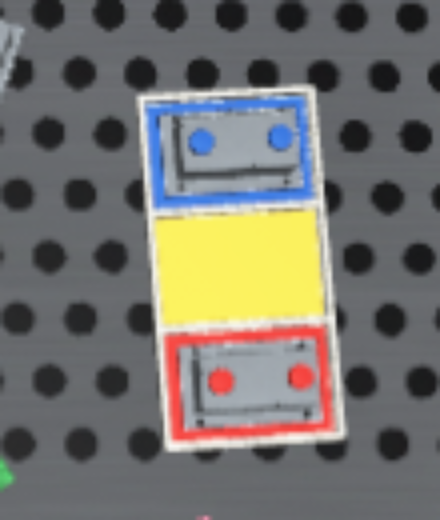

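Both covers lie correctly in their pockets (blue at (230,145), red at (250,385)). The wrist view shows the grip at (327,198), at world (438,293,63), which matches its 64 mm top. Gripping the bar.

>>> move_arm(
  delta_pos=[
    [-0.003, 0.008, -0.15],
    [-0.003, 0.008, -0.3],
    [-0.003, 0.008, -0.4],
    [-0.003, 0.008, -0.453],
    [-0.003, 0.008, -0.453],
    [-0.003, 0.008, -0.453],
    [-0.003, 0.008, -0.453],
    [-0.003, 0.008, -0.453],
    [-0.003, 0.008, -0.453],
    [-0.003, 0.008, -0.453],
  ],
  delta_rot=[
    [0, 0, 0],
    [0, 0, 0],
    [0, 0, 0],
    [0, 0, 0],
    [0, 0, 0],
    [0, 0, 0],
    [0, 0, 0],
    [0, 0, 0],
    [0, 0, 0],
    [0, 0, 0],
  ],
  jaw=[85, 85, 85, 85, 85, 15, 15, 15, 15, 15],
  grip_force=25,
)

```text
time_s: 15.32
tcp_pos: [438.5, 293.8, 47.2]
tool_rot: [-0.047, 3.14, 0.001]
contact_force: [0.4, 1.0, 3.4]
finger_gap: 0.294
finger_force: 32.7
```

```bash
python3 - <<'E'
from h import *
st()
for th in (.1,.25,.4,.6,.8,1.0,1.2,1.4,1.57,1.7,1.85,1.9):
    dx=150*(1-np.cos(th)); print(th,(np.array([dx,dx*.031,150*np.sin(th)])/300).round(3))
E
```

```text
t 15.32 tcp [438.5 293.8  47.2] jaw yaw 91.7 zax [ 0.001  0.001 -1.   ] F [0.4 1.  3.4] gap 25.1 ff 32.7 j [ 0.38  0.43  1.82  0.    0.88 -1.22]
0.1 [0.002 0.    0.05 ]
0.25 [0.016 0.    0.124]
0.4 [0.039 0.001 0.195]
0.6 [0.087 0.003 0.282]
0.8 [0.152 0.005 0.359]
1.0 [0.23  0.007 0.421]
1.2 [0.319 0.01  0.466]
1.4 [0.415 0.013 0.493]
1.57 [0.5   0.015 0.5  ]
1.7 [0.564 0.017 0.496]
1.85 [0.638 0.02  0.481]
1.9 [0.662 0.021 0.473]
```

Half the arc first, to check the forces.

>>> move_arm(
  delta_pos=[
    [0.002, 0, 0.05],
    [0.016, 0, 0.124],
    [0.039, 0.001, 0.195],
    [0.087, 0.003, 0.282],
    [0.152, 0.005, 0.359],
    [0.152, 0.005, 0.359],
  ],
  delta_rot=[
    [0, 0, 0],
    [0, 0, 0],
    [0, 0, 0],
    [0, 0, 0],
    [0, 0, 0],
    [0, 0, 0],
  ],
  jaw=[15, 15, 15, 15, 15, 15],
)

```text
time_s: 16.08
tcp_pos: [484.6, 295.1, 155.8]
tool_rot: [-0.046, 3.14, 0.001]
contact_force: [-2.8, -0.1, 8.0]
finger_gap: 0.305
finger_force: 34.1
```

>>> move_arm(
  delta_pos=[
    [0.078, 0.002, 0.062],
    [0.167, 0.005, 0.107],
    [0.263, 0.008, 0.134],
    [0.348, 0.01, 0.141],
    [0.412, 0.012, 0.137],
    [0.486, 0.015, 0.122],
    [0.5, 0.015, 0.118],
    [0.5, 0.015, 0.118],
  ],
  delta_rot=[
    [0, 0, 0],
    [0, 0, 0],
    [0, 0, 0],
    [0, 0, 0],
    [0, 0, 0],
    [0, 0, 0],
    [0, 0, 0],
    [0, 0, 0],
  ],
  jaw=[15, 15, 15, 15, 15, 15, 15, 15],
)

```text
time_s: 17.08
tcp_pos: [632.8, 299.4, 188.7]
tool_rot: [0.047, -3.139, 0.001]
contact_force: [-0.9, -0.3, -2.9]
finger_gap: 0.301
finger_force: 36.4
```

```bash
python3 - <<'E'
from h import *
st(); c=shot("scene"); cv2.imwrite("pics/s2.png",cv2.resize(c["frame"][60:260,340:560],None,fx=2.8,fy=2.8))
E
```

```text
t 17.07 tcp [632.8 299.4 188.7] jaw yaw 91.7 zax [-0.002 -0.001 -1.   ] F [-0.9 -0.3 -2.9] gap 25.7 ff 36.4 j [ 0.28  0.56  1.2  -0.    1.38 -1.32]
```

View pics/s2.png

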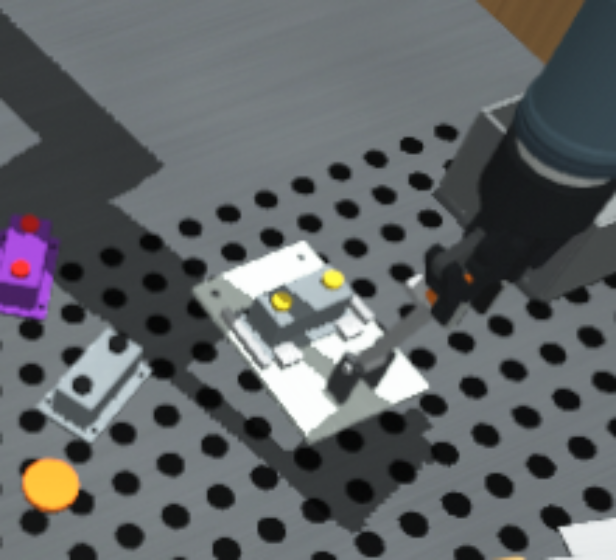

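The bar stands leaning back with its grip between the fingers at about (445,290) in this crop. The yellow cover is free, with plugs at (281,300) and (332,279). Releasing and going over the yellow cover.

>>> move_arm(
  delta_pos=[
    [0, 0, 0],
    [0, 0, 0],
    [0, 0, 0],
    [0, 0, 0.15],
    [0, 0, 0.35],
    [-0.2, -0.01, 0.35],
    [-0.433, -0.021, 0.35],
    [-0.433, -0.021, 0.35],
    [-0.433, -0.021, 0.35],
    [-0.433, -0.021, 0.35],
    [-0.433, -0.021, 0.35],
    [-0.433, -0.021, 0.35],
  ],
  delta_rot=[
    [0, 0, 0],
    [0, 0, 0],
    [0, 0, 0],
    [0, 0, 0],
    [0, 0, 0],
    [0, 0, -0.05],
    [0, 0, -0.1],
    [0, 0, -0.15],
    [0, 0, -0.2],
    [0, 0, -0.25],
    [0, 0, -0.3],
    [0, 0, -0.35],
  ],
  jaw=[50, 65, 65, 65, 65, 85, 85, 85, 85, 85, 85, 85],
)

```text
time_s: 18.62
tcp_pos: [503.9, 293.1, 295.2]
tool_rot: [1.608, 2.698, 0.001]
contact_force: [-0.3, -0.1, 0.1]
finger_gap: 0.994
finger_force: 0.0
```

>>> move_arm(
  delta_pos=[
    [0, 0, -0.1],
    [0, 0, -0.2],
    [0, 0, -0.3],
    [0, 0, -0.35],
    [0, 0, -0.35],
  ],
  delta_rot=[
    [0, 0, -0.05],
    [0, 0, -0.1],
    [0, 0, -0.15],
    [0, 0, -0.15],
    [0, 0, -0.15],
  ],
  jaw=[85, 85, 85, 85, 85],
)

```text
time_s: 19.25
tcp_pos: [503.4, 293.0, 189.2]
tool_rot: [-2.184, -2.257, 0.002]
contact_force: [0.6, 0.3, 0.6]
finger_gap: 0.993
finger_force: 0.0
```

```bash
python3 - <<'E'
from h import *
st(); c=shot("wrist"); cv2.imwrite("pics/w3.png",c["frame"])
for b in blobs(c,"yellow",(0,0,640,400),80): print(b[0],b[1],onplane(c,b[0],56).round(1), world(c,b[0]).round(1))
t=shot("scene"); 
for b in blobs(t,"orange",(400,60,560,260)): print("grip",b[0],b[1],world(t,b[0]).round())
E
```

```text
t 19.25 tcp [503.4 293.  189.2] jaw yaw 1.9 zax [-0.002 -0.001 -1.   ] F [0.6 0.3 0.6] gap 84.8 ff 0.0 j [ 0.34  0.36  1.53 -0.    1.26  0.3 ]
[322.27210884 220.97278912] 147 [[503.4 266.3  56. ]] [[503.1 267.4  56.4]]
grip [541.9864532   70.74876847] 812 [[ 145. 1036. -190.]]
grip [501.85326087 162.86413043] 184 [[623. 287. 205.]]
```

View pics/w3.png

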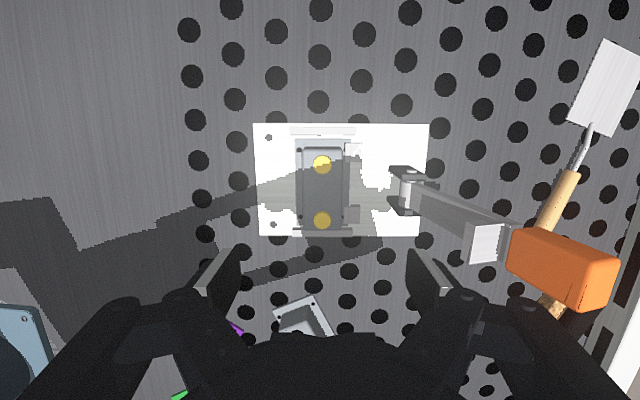

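The bar is standing open at the right, clear of the gripper. The yellow plugs are at (322,164) and (322,221), centred between the jaws. Descending and gripping.

>>> move_arm(
  delta_pos=[
    [-0.002, 0.003, -0.15],
    [-0.002, 0.003, -0.3],
    [-0.002, 0.003, -0.42],
    [-0.002, 0.003, -0.49],
    [-0.002, 0.003, -0.53],
    [-0.002, 0.003, -0.53],
    [-0.002, 0.003, -0.53],
    [-0.002, 0.003, -0.53],
    [-0.002, 0.003, -0.53],
    [-0.002, 0.003, -0.53],
    [-0.002, 0.003, -0.53],
  ],
  delta_rot=[
    [0, 0, 0],
    [0, 0, 0],
    [0, 0, 0],
    [0, 0, 0],
    [0, 0, 0],
    [0, 0, 0],
    [0, 0, 0],
    [0, 0, 0],
    [0, 0, 0],
    [0, 0, 0],
    [0, 0, 0],
  ],
  jaw=[85, 85, 85, 85, 85, 85, 30, 30, 30, 30, 30],
  grip_force=50,
)

```text
time_s: 20.72
tcp_pos: [503.8, 294.3, 31.9]
tool_rot: [2.187, 2.254, 0.002]
contact_force: [-0.9, -1.2, 5.9]
finger_gap: 0.455
finger_force: 52.5
```

```bash
python3 -c "
from h import *
st()"
```

```text
t 20.73 tcp [503.8 294.3  31.9] jaw yaw 1.7 zax [ 0.002  0.001 -1.   ] F [-0.9 -1.2  5.9] gap 38.9 ff 52.5 j [0.34 0.53 1.69 0.   0.91 0.31]
```

>>> move_arm(
  delta_pos=[
    [-0.03, -0.001, 0],
    [-0.06, -0.002, 0],
    [-0.09, -0.003, 0],
    [-0.12, -0.004, 0],
    [-0.12, -0.004, 0],
    [-0.12, -0.004, 0],
  ],
  delta_rot=[
    [0, 0, 0],
    [0, 0, 0],
    [0, 0, 0],
    [0, 0, 0],
    [0, 0, 0],
    [0, 0, 0],
  ],
  jaw=[30, 30, 30, 30, 30, 30],
)

```text
time_s: 21.48
tcp_pos: [467.4, 293.2, 31.9]
tool_rot: [2.187, 2.254, 0.003]
contact_force: [0.9, 1.8, 8.7]
finger_gap: 0.46
finger_force: 52.6
```

```bash
python3 - <<'E'
from h import *
st(); c=shot("scene"); cv2.imwrite("pics/s3.png",cv2.resize(c["frame"][90:240,360:520],None,fx=3.5,fy=3.5))
E
```

```text
t 21.48 tcp [467.4 293.2  31.9] jaw yaw 1.7 zax [ 0.002  0.001 -1.   ] F [0.9 1.8 8.7] gap 39.3 ff 52.6 j [0.36 0.49 1.78 0.   0.88 0.33]
```

View pics/s3.png

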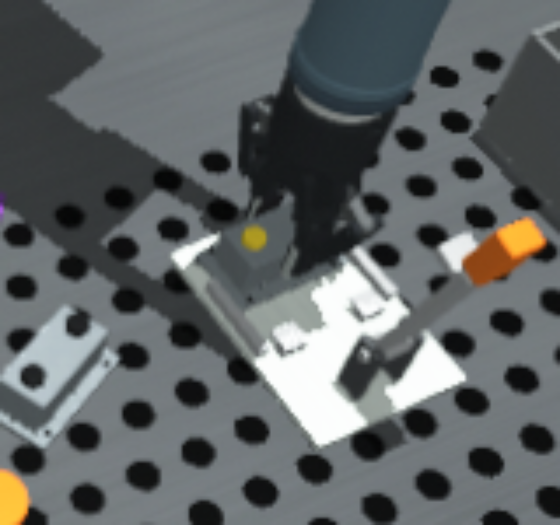

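The cover is clear of the lips, with the white blocks at (290,335) and (365,300) now uncovered. Lifting and carrying it to the yellow pocket.

>>> move_arm(
  delta_pos=[
    [0, 0, 0.08],
    [0, 0, 0.24],
    [0, 0, 0.4],
    [0.005, -0.18, 0.4],
    [0.01, -0.36, 0.4],
    [0.015, -0.54, 0.4],
    [0.02, -0.72, 0.4],
    [0.025, -0.9, 0.4],
    [0.032, -0.978, 0.4],
    [0.032, -0.978, 0.4],
  ],
  delta_rot=[
    [0, 0, 0],
    [0, 0, 0],
    [0, 0, 0],
    [0, 0, 0.013],
    [0, 0, 0.013],
    [0, 0, 0.013],
    [0, 0, 0.013],
    [0, 0, 0.013],
    [0, 0, 0.013],
    [0, 0, 0.013],
  ],
  jaw=[30, 30, 30, 30, 30, 30, 30, 30, 30, 30],
)

```text
time_s: 22.78
tcp_pos: [475.5, -1.6, 149.9]
tool_rot: [-2.143, -2.294, 0.002]
contact_force: [-0.6, 1.1, -1.5]
finger_gap: 0.458
finger_force: 51.5
```

>>> move_arm(
  delta_pos=[
    [0.005, -0.18, 0],
    [0.01, -0.36, 0],
    [0.015, -0.54, 0],
    [0.02, -0.72, 0],
    [0.025, -0.9, 0],
    [0.032, -0.978, 0],
    [0.032, -0.978, 0],
    [0.032, -0.978, -0.1],
    [0.032, -0.978, -0.2],
    [0.032, -0.978, -0.25],
    [0.032, -0.978, -0.25],
  ],
  delta_rot=[
    [0, 0, 0],
    [0, 0, 0],
    [0, 0, 0],
    [0, 0, 0],
    [0, 0, 0],
    [0, 0, 0],
    [0, 0, 0],
    [0, 0, 0],
    [0, 0, 0],
    [0, 0, 0],
    [0, 0, 0],
  ],
  jaw=[30, 30, 30, 30, 30, 30, 30, 30, 30, 30, 30],
)

```text
time_s: 24.15
tcp_pos: [486.0, -291.9, 74.8]
tool_rot: [-2.138, -2.298, -0.0]
contact_force: [-0.4, -1.0, -1.2]
finger_gap: 0.461
finger_force: 51.5
```

```bash
python3 -c "
from h import *
st()"
```

```text
t 24.15 tcp [ 486.  -291.9   74.8] jaw yaw 4.1 zax [-0.002  0.002 -1.   ] F [-0.4 -1.  -1.2] gap 39.4 ff 51.5 j [-0.74  0.45  1.7   0.    0.99 -0.81]
```

>>> move_arm(
  delta_pos=[
    [0, -0.006, -0.05],
    [0, -0.006, -0.1],
    [0, -0.006, -0.13],
    [0, -0.006, -0.142],
    [0, -0.006, -0.142],
    [0, -0.006, -0.142],
  ],
  delta_rot=[
    [0, 0, 0],
    [0, 0, 0],
    [0, 0, 0],
    [0, 0, 0],
    [0, 0, 0],
    [0, 0, 0],
  ],
  jaw=[30, 30, 30, 30, 30, 30],
)

```text
time_s: 24.9
tcp_pos: [486.7, -296.1, 33.6]
tool_rot: [2.141, 2.298, 0.0]
contact_force: [0.6, -0.0, -1.7]
finger_gap: 0.456
finger_force: 51.5
```

>>> move_arm(
  delta_pos=[
    [0, 0, -0.003],
    [0, 0, -0.003],
    [0, 0, -0.003],
    [0, 0, -0.003],
    [0, 0, 0.15],
    [0, 0, 0.35],
    [0, 0, 0.5],
    [0, 0.2, 0.5],
    [0, 0.4, 0.5],
    [0, 0.4, 0.5],
  ],
  delta_rot=[
    [0, 0, 0],
    [0, 0, 0],
    [0, 0, 0],
    [0, 0, 0],
    [0, 0, 0],
    [0, 0, 0],
    [0, 0, 0],
    [0, 0, 0],
    [0, 0, 0],
    [0, 0, 0],
  ],
  jaw=[40, 60, 60, 60, 60, 60, 60, 60, 60, 60],
)

```text
time_s: 26.15
tcp_pos: [485.8, -171.8, 183.4]
tool_rot: [-2.135, -2.302, -0.001]
contact_force: [1.5, -0.8, 0.1]
finger_gap: 0.704
finger_force: 0.0
```

```bash
python3 - <<'E'
from h import *
st(); c=shot("top"); s=shot("scene")
for n,r in (("red",(370,200,430,235)),("yellow",(370,135,430,235)),("blue",(370,135,430,170))):
    print(n,[(b[0].round(),b[1]) for b in blobs(c,n,r)])
P=cloud(s)
g=max((b for b in blobs(s,"orange",(480,110,530,200))),key=lambda b:b[1]); print("grip",world(s,g[0]).round())
cv2.imwrite("pics/end.png",np.vstack([cv2.resize(c["frame"][100:260,160:440],(700,400)),np.hstack([cv2.resize(s["frame"][190:320,170:350],(350,200)),cv2.resize(s["frame"][110:230,390:560],(350,200))])])[:600])
E
```

```text
t 26.15 tcp [ 485.8 -171.8  183.4] jaw yaw 4.3 zax [-0.001  0.001 -1.   ] F [ 1.5 -0.8  0.1] gap 60.1 ff 0.0 j [-0.56  0.25  1.7   0.    1.19 -0.63]
red [(array([406., 217.]), np.int32(216)), (array([415., 214.]), np.int32(29)), (array([395., 215.]), np.int32(29))]
yellow [(array([412., 189.]), np.int32(110)), (array([381., 188.]), np.int32(43)), (array([413., 184.]), np.int32(28))]
blue [(array([415., 167.]), np.int32(18))]
grip [[623. 287. 205.]]
```

View pics/end.png

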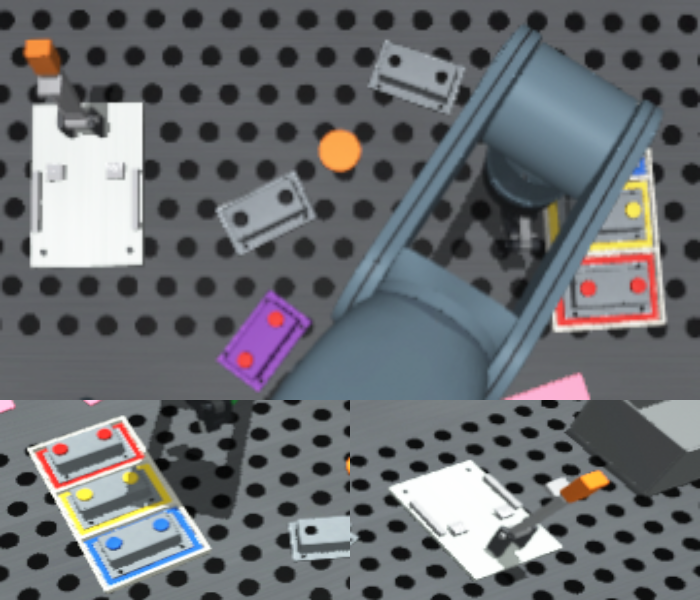

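The picture shows red, yellow and blue each flat inside their own mat (lower left, plugs near (85,440), (107,487), (140,537)). The bar stands open (585,487), and the black and bare covers are where they were.

```bash
python3 -c "
from workcell import robot
print(robot.close_job())"
```

```text
the job is handed in; nothing more can be done
None
```

The red, blue and yellow covers lie flat in the pockets of their own colour, the hold-down bar is left standing open, the black and bare covers were not moved, and the job was handed in at about 26 s.

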